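Lift the holding pawl and turn the packing dial back

TASK

The hand-turned packing dial has carried its one small pack past the take-off chute. Lift the holding pawl (the lever whose nose sits among the teeth) up out of the dial's teeth and leave it standing up clear, then turn the dial backwards (clockwise seen from above) by its black hand post until the pack lines up with the chute. Leave the look-alike gate lever on the other side of the dial alone.

Things in the scene. Friction and masses are not known exactly. Their poses are not given: they have to be found in the camera images.
- pawl (a joint): Holding pawl, dark steel lever on the dial's +y side (y of dial_axis). Rad: 0 = down, nose between two teeth, dial blocked after at most 23 degrees back; grows as its free end is lifted, to 1.7; clear of the teeth from 0.2. Hinge level, along y of dial_axis, at x +90, y +155, z +25 mm in its axes; arm runs 85 mm from there towards -x. Stiff: stays where left, about 2 N at the pin moves it.
- pawl_pin (a point): Grip point on the pawl's steel pin (12 mm thick, 50 mm long), which sticks out from its free end, away from the dial, parallel to the hinge. On the pin's axis, 85 mm from the hinge axis, 20 mm from the pin's outer end, 75 mm above the table when down; nothing above it. Pinch from above, closing along x of dial_axis; lifted, it swings up and towards +x, turning between the fingers.
- dial (a joint): Angle of the dial, rad: 0 = pack exactly opposite the chute; grows counter-clockwise seen from above (forwards). Starts between 1.05 and 1.35. Turns from -0.9 to 1.7, no stop or click at 0; about 3 N at the hand post turns it and it stays where it is left.
- post_grip (a point): Grip point of the hand post: round upright black post on the dial, 20 mm in diameter, 55 mm tall, 85 mm from the dial's axis, on the far side of the axis from the pack. The point is on its axis, 35 mm above the dial's face, 20 mm below the post's top. Teeth (12 mm) and pack (16 mm) are lower than it.
- dial_axis (a point): Centre of the dial's upper face, fixed to the machine. Aluminium dial 300 mm across, face 50 mm above the table, eight steel saw teeth on its rim, shallow nests on its face, one with the pack. z = axis of turning (up); x points to the take-off chute, a small aluminium channel at the rim; y to the holding pawl's side.
- pack_mid (a point): Centre of the one small pack (48 x 31 x 16 mm, white and red) held in a nest on the dial, 80 mm from the axis; turns with the dial. Lined up with the chute when on the x axis of dial_axis.
- gate_lever (a joint): Gate lever, rad, 0 = down: a steel lever like the pawl, with a pin, mirrored on the dial's other side (-y of dial_axis), resting on a block, clear of the teeth. Leave it alone.

How it is judged:
By the outcome, as a careful person would: the job done as asked, in the order asked, and still so for the second after the job is handed in, with the robot touching nothing.
It also fails if it takes over 40 s, if anything falls off the work surface, if the arm or the gripper's body presses on something with over 40 N, if the wrist force passes 120 N, or if a joint passes its speed limit or range.

ROBOT

A 7-joint arm with a two-finger parallel gripper is mounted at the origin on the work surface. World frame = base frame: x ahead of the robot, y to its left, z up, the work surface at z = 0. Lengths are in m, angles in rad, forces in N, time in s.
With the tool pointing down it reaches from about 0.4 to 0.85 m from the base axis. Payload 10.4 kg.
Tool frame: the origin (TCP) lies between the finger pads; the fingertips stand ahead of it and the grasp point (between the pads) lies 5 mm behind it (manip.tip_extent is the z of the fingertips in the tool frame, in m); z points along the fingers, y is the line along which they close (so a half turn about z gives the same grasp; the last joint's range is limited). The gripper opens to 85 mm and grips with 20 to 120 N. Pads are 22 mm wide; open, the fingers measure 114 mm over their backs; the gripper's body (76 mm by 85 mm) begins 54 mm behind the grasp point. The pads swing forward as they close: fully open they stand 13 mm farther back than shut.
Start: joints at [1.193, 0.332, -0.065, 1.46, 0.022, 1.35, -0.088], TCP at [0.217, -0.586, 0.245] pointing down, gripper open.
Joint ranges: [-2.6, 2.6], [-0.5, 2.12], [-1.47, 1.34], [0.16, 2.42], [-1.27, 4.41], [0.06, 2.06], [-2.6, 2.6]. Speed limits (rad/s): [2.22, 2.22, 2.79, 2.79, 3.14, 3.14, 3.14].

INTERFACE

Orientations are given as a unit quaternion [x, y, z, w].
In Python, from workcell import status, viewer, manip gives the robot as it stands.
- The arm moves only by the tool play_rows, never from a script. Its argument "plan" is one flat list of numbers, 7 for each row, row after row: the turn, a rotation vector about the tool's x, y, z in degrees, then the shift along the tool's x, y, z in m, then the opening, from 0 (shut) to 1 (fully open). In form: [ax, ay, az, dx, dy, dz, grip, ax, ay, az, dx, dy, dz, grip, ...]. A call has 1 to 20 rows; each row is the pose to reach, as a shift and turn from the pose commanded when the call began, along the tool's axes at that moment; what a row does not reach only later rows make up. A row lasts 1/8 s, in which the tool goes at most 62.5 mm and 10.7 degrees, less where a joint would pass 70% of its speed; a pose out of reach is approached as far as the arm can. A call with a gripper value outside its range is refused whole. The fingers move at their own pace and stop on an object; "squeeze" is the grip in N (left out, the last holds). Time passes only in rows, so rows that repeat a pose let the fingers close. It gives the time, the measured TCP pose, the force, the opening and the grip force at its end, in the units of the state.
- status.get_obs(): the state, without advancing time (a new reading comes with each control period).
- viewer.camera(name): name is "side" or "top" or "wrist"; returns the picture (420x560x3 uint8, red, green, blue); there is no depth.
- viewer.camera_model(name): a dict with "fx", "fy", "cx", "cy" (pixels), "R" (3x3) and "t" (3): a world point X has camera coordinates R X + t. Camera axes: x right, y down, z forward; pixel columns grow to the right and rows downward; lengths in m; the calibration is good to about 2 mm. A picture is of the moment at which its call begins: read the wrist's pose just before it. camera_model takes no time and is no camera call; for the wrist camera it gives the pose at the moment of the call.
- manip.hand_in(): hands the job in; it is judged then, once.
The state is a dict: "clock": time; "joint_pos": joint angles; "joint_velocities": joint speeds; "tau": joint torques, N m; "position": TCP position; "ee_rot": TCP orientation; "ft_force": force on the tool from outside, world axes, zero at the start; "torque": the same for the moment, N m; "grip_width": opening from 0.0 (shut) to 1.0 (fully open); "grasp_force": force on a finger pad.
Only numpy, scipy, OpenCV 4.12 (cv2) and the standard library are available. Lean on these libraries where they do the work, as an engineer would, in place of code of your own. Each camera call takes 0.05 s, during which the arm holds its last target. There are 200 camera calls.

## Working session

There is one attempt and no reset: what is moved stays moved. The work goes in short steps, Python scripts to look and compute and a tool call to move; the robot and the scene stay as the last step left them, time stands still between calls to the robot, and variables do not carry over. Pictures are saved under pics/ and viewed, at most 10 in all, crops included, and the job is handed in when it is done.

Besides the shell and the picture viewer there is one more tool, called as a command line: name --argument value ..., lists and objects as JSON in quotes. play_rows: Moves the arm, as the interface text tells. Its arguments: {"type":"object","properties":{"plan":{"type":"array","items":{"type":"number"}},"squeeze":{"type":"number"}},"required":["plan"]}

```bash
mkdir -p pics
python3 - <<'E'
from workcell import status, viewer, manip
import cv2,numpy as np
for n in("top","side"):
    im=viewer.camera(n); cv2.imwrite(f"pics/{n}0.png",im[:,:,::-1])
    m=viewer.camera_model(n); R=np.array(m["R"]);print(n,m["fx"],m["cx"],m["cy"],R.round(3).tolist(),(-R.T@np.array(m["t"])).round(3))
o=status.get_obs();print(o, manip.tip_extent)
E
```

```text
top 526.273225870792 286.4567101690059 199.41128084054242 [[0.03, -0.999, -0.028], [-0.996, -0.028, -0.088], [0.087, 0.03, -0.996]] [ 0.512 -0.008  0.936]
side 464.7827452847582 277.764243061948 207.6505441411139 [[-0.882, -0.472, 0.004], [-0.341, 0.632, -0.696], [0.326, -0.615, -0.718]] [0.336 0.503 0.652]
{'clock': 0.1, 'joint_pos': array([ 1.19342151,  0.33280364, -0.06470152,  1.46084496,  0.02162371,
        1.34989335, -0.0884961 ]), 'joint_velocities': array([ 0.00108942, -0.00053338, -0.00085822, -0.0032983 ,  0.00149687,
       -0.00094094,  0.00038748]), 'tau': array([ 1.99220049e-03, -6.26747561e+01,  4.92801075e-02, -3.92431390e+01,
        1.61810144e-02,  6.93409616e-03, -6.98457688e-05]), 'position': array([ 0.21699628, -0.58578997,  0.24460454]), 'ee_rot': array([ 9.84305270e-01,  1.76473067e-01, -1.49049839e-04, -6.08556778e-04]), 'ft_force': array([ 0.06897   ,  0.45393288, -0.60992798]), 'torque': array([-0.00186016,  0.00142456,  0.00026308]), 'grasp_force': 0.0, 'grip_width': 1.0025920917935827} 0.014
```

View pics/top0.png

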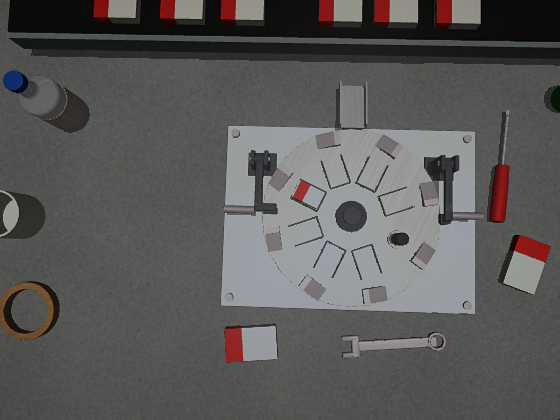

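View pics/side0.png

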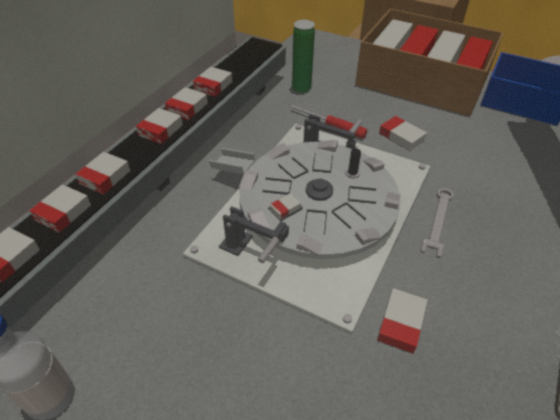

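The top view shows the dial hub at about (351,216), with the chute up the image (+x) at (353,105). The pawl is on the left, its pin running from (225,209) to about (255,209). The pack is at (308,194), the post at (399,239), and the gate lever on the right. The side view agrees.

```bash
cat > h.py <<'E'
from workcell import status, viewer, manip
import cv2,numpy as np
from scipy.spatial.transform import Rotation as Ro
def ray(n,uv,z,m=None):
    m=m or viewer.camera_model(n);R=np.array(m["R"]);c=-R.T@np.array(m["t"])
    d=R.T@np.array([(uv[0]-m["cx"])/m["fx"],(uv[1]-m["cy"])/m["fy"],1.]);return c+d*(z-c[2])/d[2]
def rel(p):
    "world point -> shift in tool axes from the measured TCP"
    o=status.get_obs();return Ro.from_quat(o["ee_rot"]).inv().apply(np.array(p)-o["position"])
E
python3 - <<'E'
from h import *
B=[ray("top",p,0.008)[:2] for p in((235,133),(467,139),(466,306),(229,297))]
print("bolts",np.round(B,4).tolist())
for n,uv,z in(("hub",(351,216),.06),("chute",(353,105),.06),("pin out",(225,209.5),.075),("pin in",(257,208.5),.075),("pack",(308,194),.066),("post top",(401,239),.105)): print(n,ray("top",uv,z).round(4))
im=cv2.imread("pics/top0.png")
g=cv2.cvtColor(im,cv2.COLOR_BGR2GRAY)
hsv=cv2.cvtColor(im,cv2.COLOR_BGR2HSV)
for nm,x0,x1,y0,y1,t in(("hub",325,378,192,240,110),("post",385,415,225,252,70)):
    k=(g[y0:y1,x0:x1]<t).astype(np.uint8);n,l,s,c=cv2.connectedComponentsWithStats(k)
    i=1+s[1:,4].argmax();print(nm,c[i]+[x0,y0],s[i]+[x0,y0,0,0,0])
E
```

```text
bolts [[0.7108, 0.1168], [0.71, -0.296], [0.4178, -0.2944], [0.4197, 0.116]]
hub [ 0.5644 -0.089   0.06  ]
chute [ 0.7527 -0.0887  0.06  ]
pin out [0.5683 0.1194 0.075 ]
pin in [0.5715 0.0667 0.075 ]
pack [ 0.5986 -0.0165  0.066 ]
post top [ 0.5279 -0.1635  0.105 ]
hub [350.631242   215.95262484] [335 201  32  32 781]
post [399.44444444 238.51322751] [391 233  18  12 189]
```

play_rows --plan '[0,0,-70,0.568,-0.521,0.03,1,0,0,-70,0.568,-0.521,0.03,1,0,0,-70,0.568,-0.521,0.03,1,0,0,-70,0.568,-0.521,0.03,1,0,0,-70,0.568,-0.521,0.03,1,0,0,-70,0.568,-0.521,0.03,1,0,0,-70,0.568,-0.521,0.03,1,0,0,-70,0.568,-0.521,0.03,1,0,0,-70,0.568,-0.521,0.03,1,0,0,-70,0.568,-0.521,0.03,1,0,0,-70,0.568,-0.521,0.03,1,0,0,-70,0.568,-0.521,0.03,1,0,0,-70,0.568,-0.521,0.03,1,0,0,-70,0.568,-0.521,0.03,1,0,0,-70,0.568,-0.521,0.03,1,0,0,-70,0.568,-0.521,0.03,1,0,0,-70,0.568,-0.521,0.03,1]'

```text
clock: 2.22
position: [0.5687, 0.0987, 0.2155]
ee_rot: [0.706, 0.709, -0.0, 0.0]
ft_force: [0.5, -0.3, -0.2]
grip_width: 1.003
grasp_force: 0.0
```

Run:
```python
from h import *
m=viewer.camera_model("wrist");im=viewer.camera("wrist");cv2.imwrite("pics/w1.png",im[:,:,::-1])
R=np.array(m["R"]);t=np.array(m["t"]);print(m["fx"],m["cx"],m["cy"])
o=status.get_obs();print(o["clock"],o["position"],Ro.from_quat(o["ee_rot"]).as_matrix().round(4).tolist())
p=R@np.array([.569,.099,.075])+t;print("pred",m["fx"]*p[0]/p[2]+m["cx"],m["fy"]*p[1]/p[2]+m["cy"])
print(R.tolist(),t.tolist())
```

```text
355.168890495926 280.83689704946363 208.43115346246688
2.275 [0.56875997 0.09896588 0.21550727] [[-0.0046, 1.0, 0.0004], [1.0, 0.0046, -0.0005], [-0.0005, 0.0004, -1.0]]
pred 281.86804741046126 198.46864214349597
[[0.9999888583643928, 0.004616165360024215, 0.0009869976948522598], [0.004205263409296218, -0.9661381119363665, 0.2579912099737005], [0.0021445061760614306, -0.2579841849443576, -0.9661467597688557]] [-0.5687198146389445, 0.06612923592316994, 0.37401055216770396]
```

View pics/w1.png

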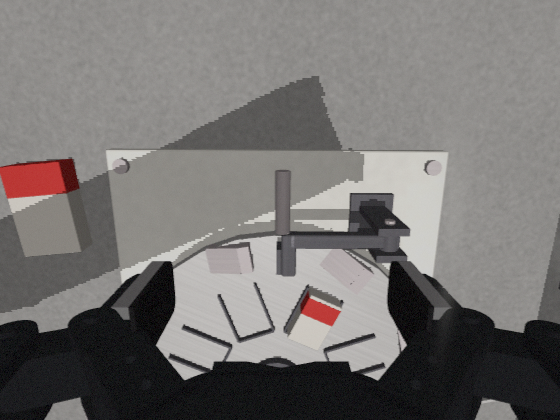

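play_rows --plan '[0,0,0,0,0,0.05,0.6,0,0,0,0,0,0.1,0.6,0,0,0,0,0,0.13,0.6,0,0,0,0,0,0.145,0.6,0,0,0,0,0,0.145,0.6,0,0,0,0,0,0.145,0,0,0,0,0,0,0.145,0,0,0,0,0,0,0.145,0,0,0,0,0,0,0.145,0,0,0,0,0,0,0.145,0,0,0,0,0,0,0.145,0]' --squeeze 40

```text
clock: 3.65
position: [0.5699, 0.0999, 0.0714]
ee_rot: [0.705, 0.709, 0.001, 0.001]
ft_force: [3.0, 0.5, 6.7]
grip_width: 0.124
grasp_force: 39.3
```

play_rows --plan '[0,0,0,0,0.0008,-0.0119,0,0,0,0,0,0.0033,-0.0235,0,0,0,0,0,0.0074,-0.0347,0,0,0,0,0,0.013,-0.0451,0,0,0,0,0,0.02,-0.0548,0,0,0,0,0,0.02,-0.0548,0]'

```text
clock: 4.4
position: [0.5871, 0.1001, 0.1258]
ee_rot: [0.705, 0.709, -0.002, -0.001]
ft_force: [-14.5, -2.2, 10.6]
grip_width: 0.126
grasp_force: 39.8
```

play_rows --plan '[0,0,0,0,0.0063,-0.0085,0,0,0,0,0,0.0157,-0.0158,0,0,0,0,0,0.026,-0.0217,0,0,0,0,0,0.037,-0.0261,0,0,0,0,0,0.0486,-0.029,0,0,0,0,0,0.0486,-0.029,0]'

```text
clock: 5.15
position: [0.6391, 0.1001, 0.1571]
ee_rot: [0.705, 0.709, 0.001, 0.001]
ft_force: [-2.3, -1.2, 15.4]
grip_width: 0.122
grasp_force: 42.3
```

play_rows --plan '[0,0,0,0,0,0,0.5,0,0,0,0,0,0,0.5,0,0,0,0,0,0,0.5,0,0,0,0,0,-0.03,0.5,0,0,0,0,0,-0.08,0.5,0,0,0,-0.05,-0.02,-0.08,0.5,0,0,0,-0.1,-0.042,-0.08,0.5,0,0,0,-0.15,-0.062,-0.08,0.5,0,0,0,-0.2,-0.083,-0.08,0.5,0,0,0,-0.267,-0.111,-0.06,0.5,0,0,0,-0.267,-0.111,-0.06,0.5,0,0,0,-0.267,-0.111,-0.06,0.5]'

```text
clock: 6.65
position: [0.5276, -0.1679, 0.2139]
ee_rot: [0.706, 0.709, -0.0, -0.0]
ft_force: [0.7, 0.5, 0.8]
grip_width: 0.501
grasp_force: 0.0
```

Run:
```python
from h import *
m=viewer.camera_model("wrist");im=viewer.camera("wrist")
s=viewer.camera("side");cv2.imwrite("pics/ws2.png",np.hstack([cv2.resize(im,(400,300)),cv2.resize(s,(400,300))])[:,:,::-1])
R=np.array(m["R"]);t=np.array(m["t"]);
for q in([.5283,-.1665,.105],[.5283,-.1665,.05]):
    p=R@np.array(q)+t;print("pred",(m["fx"]*p[0]/p[2]+m["cx"])*400/560,(m["fy"]*p[1]/p[2]+m["cy"])*300/420)
print(rel([.5283,-.1665,.085]))
```

```text
pred 202.0404638325575 148.2387590852698
pred 201.78064545825575 136.37454976276115
[-0.00092806 -0.0004844   0.12951271]
```

View pics/ws2.png

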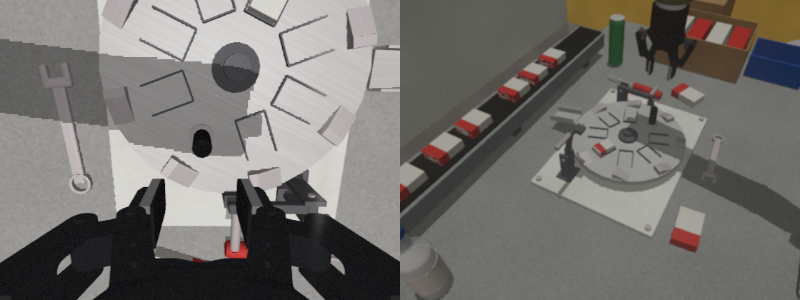

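The hand is above the post, seen at (202,143) in the left panel as predicted. The pawl stands upright in the side view at (568,150).

play_rows --plan '[0,0,0,0,0,0.05,0.5,0,0,0,0,0,0.1,0.5,0,0,0,0,0,0.129,0.5,0,0,0,0,0,0.129,0.5,0,0,0,0,0,0.129,0,0,0,0,0,0,0.129,0,0,0,0,0,0,0.129,0,0,0,0,0,0,0.129,0,0,0,0,0,0,0.129,0]' --squeeze 40

```text
clock: 7.88
position: [0.5292, -0.167, 0.087]
ee_rot: [0.705, 0.709, 0.001, 0.001]
ft_force: [-1.1, 3.3, 6.4]
grip_width: 0.221
grasp_force: 40.4
```

play_rows --plan '[0,0,0,0.0045,-0.0086,0,0,0,0,0,0.01,-0.0166,0,0,0,0,0,0.0164,-0.0241,0,0,0,0,0,0.0235,-0.0306,0,0,0,0,0,0.0314,-0.0364,0,0,0,0,0,0.0314,-0.0364,0,0]'

```text
clock: 8.62
position: [0.4926, -0.1366, 0.087]
ee_rot: [0.705, 0.709, 0.001, 0.002]
ft_force: [1.8, -2.4, 5.4]
grip_width: 0.221
grasp_force: 41.6
```

play_rows --plan '[0,0,0,0.0085,-0.0048,0,0,0,0,0,0.0174,-0.0086,0,0,0,0,0,0.0267,-0.0113,0,0,0,0,0,0.0363,-0.013,0,0,0,0,0,0.046,-0.0136,0,0,0,0,0,0.046,-0.0136,0,0,0,0,0,0.046,-0.0136,0,0]'

```text
clock: 9.5
position: [0.4797, -0.0903, 0.0869]
ee_rot: [0.705, 0.709, 0.002, 0.002]
ft_force: [4.5, 0.1, 3.6]
grip_width: 0.223
grasp_force: 41.5
```

Run:
```python
from h import *
im=viewer.camera("top");cv2.imwrite("pics/t3.png",cv2.resize(im[60:330,200:500],(800,720)[:1]+(600,))[:,:,::-1]); cv2.imwrite("pics/t3f.png",im[:,:,::-1])
print(status.get_obs()["position"])
```

```text
[ 0.47974322 -0.09029667  0.0869379 ]
```

View pics/t3.png

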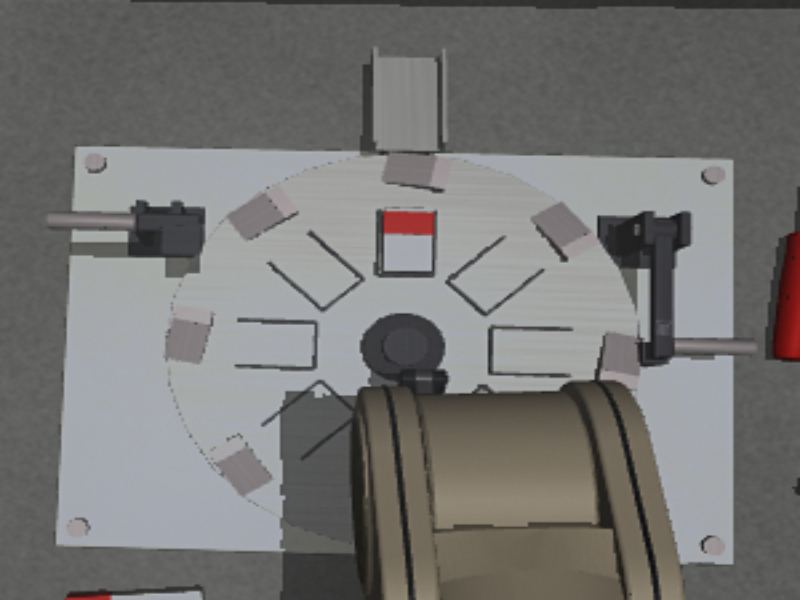

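Run:
```python
from h import *
from scipy.optimize import least_squares
im=cv2.imread("pics/t3f.png");hsv=cv2.cvtColor(im,cv2.COLOR_BGR2HSV)
k=((hsv[...,1]>120)&((hsv[...,0]<10)|(hsv[...,0]>170))).astype(np.uint8);k[:, :330]=0;k[:,375:]=0;k[:130]=0;k[180:]=0
v,u=np.nonzero(k);P=np.array([ray("top",(a,b),.066) for a,b in zip(u,v)]);print("red n",len(u),"c",P.mean(0),u.mean(),v.mean())
# white of the pack, top face
h=im.copy();k2=((im.min(2)>150)&(hsv[...,1]<30)).astype(np.uint8)
k2[:]*=0;k2[148:164,342:366]=1
# row profiles of the pack (left/right dark nest edges) and chute
g=cv2.cvtColor(im,cv2.COLOR_BGR2GRAY)
for r in (142,146,152,156,159): print("pack",r,g[r,336:370].tolist())
for r in (85,95,105): print("chute",r,g[r,332:374].tolist())
Q=np.array([[.5292,-.167],[.4926,-.1366],[.4797,-.0903]])
print(least_squares(lambda c:np.hypot(*(Q-c).T)-.085,[.564,-.089]).x)
# bolts: bright discs near corners
for x,y in((235,133),(467,139),(466,306),(229,297)):
    pch=im[y-9:y+10,x-9:x+10].astype(int);d=(pch[...,2]-pch[...,0]);d=d-np.median(d);w=np.clip(d-4,0,None);yy,xx=np.mgrid[-9:10,-9:10]
    if w.sum(): print(ray("top",(x+(w*xx).sum()/w.sum(),y+(w*yy).sum()/w.sum()),.008).round(4))
```

```text
red n 185 c [ 0.65773762 -0.08980692  0.066     ] 352.94594594594594 159.8918918918919
pack 142 [163, 164, 165, 164, 163, 163, 165, 166, 133, 75, 84, 75, 84, 99, 95, 95, 118, 119, 118, 119, 119, 121, 120, 123, 121, 151, 157, 156, 155, 154, 155, 156, 157, 158]
pack 146 [161, 161, 160, 161, 162, 161, 161, 161, 162, 160, 161, 160, 160, 161, 160, 162, 163, 161, 162, 160, 161, 162, 163, 164, 166, 166, 85, 78, 79, 77, 134, 163, 160, 160]
pack 152 [164, 164, 163, 164, 165, 165, 165, 166, 163, 163, 164, 163, 162, 162, 164, 162, 162, 163, 163, 162, 163, 161, 161, 163, 162, 162, 161, 161, 160, 161, 160, 159, 160, 160]
pack 156 [165, 164, 163, 165, 170, 61, 66, 61, 77, 81, 80, 81, 81, 80, 81, 81, 79, 79, 80, 79, 79, 79, 79, 79, 78, 78, 73, 64, 169, 163, 161, 161, 161, 162]
pack 159 [164, 164, 165, 166, 170, 71, 66, 46, 84, 84, 84, 82, 85, 84, 83, 83, 84, 83, 84, 83, 84, 83, 83, 83, 84, 84, 70, 88, 170, 164, 162, 163, 163, 163]
chute 85 [94, 92, 93, 95, 95, 93, 94, 47, 140, 124, 106, 108, 110, 109, 109, 108, 107, 105, 107, 109, 97, 94, 93, 94, 94, 95, 96, 95, 90, 92, 93, 89, 71, 83, 140, 102, 92, 93, 93, 95, 95, 92]
chute 95 [97, 94, 94, 94, 52, 54, 54, 45, 142, 137, 141, 133, 133, 133, 134, 135, 136, 135, 132, 133, 135, 135, 129, 132, 133, 135, 133, 132, 130, 133, 134, 135, 48, 61, 142, 115, 93, 97, 95, 93, 94, 96]
chute 105 [100, 100, 101, 100, 53, 55, 55, 63, 142, 138, 140, 135, 137, 135, 134, 135, 135, 135, 134, 133, 135, 134, 131, 131, 135, 135, 135, 133, 131, 131, 133, 135, 59, 61, 143, 116, 94, 98, 99, 96, 93, 97]
[ 0.56436186 -0.08998805]
[0.7116 0.1188 0.008 ]
[ 0.7129 -0.2977  0.008 ]
[ 0.4149 -0.297   0.008 ]
[0.4167 0.12   0.008 ]
```

The pack lines up with the chute to within about 0.5°: the pack, axis and chute all lie at y = −0.089 to −0.090. I'll release the post and back off.

play_rows --plan '[0,0,0,0,0,0,0.5,0,0,0,0,0,0,0.5,0,0,0,0,0,0,0.5,0,0,0,0,0,-0.03,0.5,0,0,0,0,0,-0.08,0.5,0,0,0,0,0,-0.13,0.5,0,0,0,0,-0.06,-0.15,0.5,0,0,0,0,-0.06,-0.15,0.5,0,0,0,0,-0.06,-0.15,0.5]'

```text
clock: 10.68
position: [0.4174, -0.0909, 0.2351]
ee_rot: [0.705, 0.709, -0.0, 0.0]
ft_force: [-0.1, 0.1, -1.4]
grip_width: 0.503
grasp_force: 0.0
```

Run:
```python
from h import *
im=viewer.camera("top");s=viewer.camera("side")
hsv=cv2.cvtColor(im,cv2.COLOR_RGB2HSV)
k=((hsv[...,1]>120)&((hsv[...,0]<10)|(hsv[...,0]>170)));k[:, :330]=0;k[:,375:]=0;k[:130]=0;k[180:]=0
v,u=np.nonzero(k);print(len(u),u.mean(),v.mean(),status.get_obs()["clock"])
cv2.imwrite("pics/f4.png",np.hstack([cv2.resize(im,(400,300)),cv2.resize(s,(400,300))])[:,:,::-1])
```

```text
185 352.94594594594594 159.8918918918919 10.775
```

View pics/f4.png

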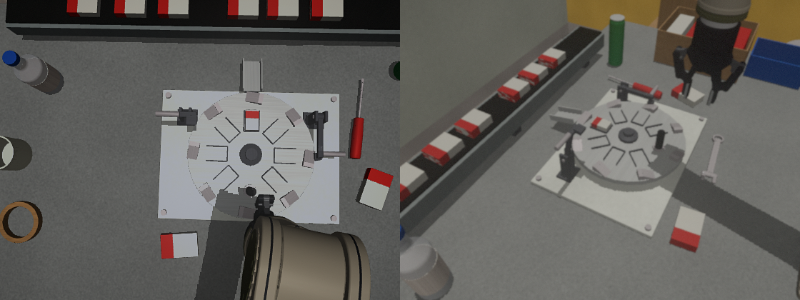

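The pack at (252,120) still faces the chute at (252,75) and did not move on release. The pawl is upright, the gate lever is still down, and the arm is clear.

```bash
python3 -c "
from workcell import manip
print(manip.hand_in())"
```

```text
the job is handed in; nothing more can be done
None
```

I lifted the pawl to about 1.4 rad and left it standing clear, then turned the dial back until the pack lined up with the chute (within about 0.5° by camera); the gate lever was untouched and the job was handed in at about 11 s.

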